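Nest the measuring cups in their tray

TASK

Put the washed set of measuring cups away: stand the largest cup upright in the shallow tray, then nest the other three in it one at a time, from the next largest to the smallest. Each must sit fully down inside the one before, with all four handles lined up one over another. Leave the mug, the glue tub and the roll of tape where they are.

Things in the scene. Friction and masses are not known exactly. Their poses are not given: they have to be found in the camera images.
- cup1: largest of four white measuring cups: 96 mm across the rim, 86 across the foot, 40 high, wall 3, floor 4; flat level handle 12 wide, 6 thick, 65 past the rim, flush with it on top. Origin: mid-handle, 72 mm from the cup's axis, 37 mm above the foot's underside; pinch it here from above. x: out along the handle (cup axis at x = -72 mm), z up. Handle starts roughly towards the robot
- cup2: second largest of four white measuring cups: 80 mm across the rim, 70 across the foot, 42.5 high, wall 3, floor 4; flat level handle 12 wide, 6 thick, 65 past the rim, flush with it on top. Origin: mid-handle, 72 mm from the cup's axis, 39.5 mm above the foot's underside; pinch it here from above. x: out along the handle (cup axis at x = -72 mm), z up. Handle starts roughly towards the robot
- cup3: third largest of four white measuring cups: 64 mm across the rim, 54 across the foot, 45 high, wall 3, floor 4; flat level handle 12 wide, 6 thick, 65 past the rim, flush with it on top. Origin: mid-handle, 72 mm from the cup's axis, 42 mm above the foot's underside; pinch it here from above. x: out along the handle (cup axis at x = -72 mm), z up. Handle starts roughly towards the robot
- cup4: smallest of four white measuring cups: 48 mm across the rim, 38 across the foot, 47.5 high, wall 3, floor 4; flat level handle 12 wide, 6 thick, 65 past the rim, flush with it on top. Origin: mid-handle, 72 mm from the cup's axis, 44.5 mm above the foot's underside; pinch it here from above. x: out along the handle (cup axis at x = -72 mm), z up. Handle starts roughly towards the robot
- tray: fixed shallow grey open tray, 220 x 130 mm outside, 28 high, walls 4, inner floor 5 mm above the table. Origin: centre of its underside, x along its length, z up. Cup handles clear its rim. A cup seated in the next larger one has its origin 6.5 mm above the larger's, about 5 mm of sideways play, and its handle 0.5 mm above the other handle
- mug: bystander: a blue ceramic drinking mug, 80 mm across, 82 mm high, with a side handle; origin at the centre of its underside
- tub: bystander: a closed glue tub, white with a yellow lid, 68 mm across, 70 mm high; origin at the centre of its underside
- tape: bystander: a brown roll of parcel tape lying flat, 94 mm across, 48 mm high; origin at the centre of its underside
Not all that is in view belongs to the job. What is shaped like the cup2 but green or yellow is not meant.

How it is judged (in metres and radians):
On the way, in this order (a step that is already met when the one before it is completed fails the run):
1. the largest cup stands in the tray, let go (z of cup1 in the frame of tray between 0.0395 and 0.0445 m and horizontal distance between cup1 and tray below 0.15 m and angle between cup1's own z axis and vertical below 0.06 rad and contact force between the fingers and cup1 below 0.1 N), for 0.2 s.
2. the second largest is nested in the largest, let go (z of cup1 in the frame of tray between 0.0395 and 0.0445 m and horizontal distance between cup1 and tray below 0.15 m and angle between each of cup1, cup2's own z axis and vertical below 0.06 rad and z of cup2 in the frame of cup1 between 0.0045 and 0.009 m and horizontal distance between cup2 and cup1 below 0.02 m and angle between the x axis of cup2 and the x axis of cup1, either way round below 0.25 rad and contact force between the fingers and cup2 below 0.1 N), for 0.2 s.
3. the third is nested in the second, let go (z of cup1 in the frame of tray between 0.0395 and 0.0445 m and horizontal distance between cup1 and tray below 0.15 m and angle between each of cup1, cup2, cup3's own z axis and vertical below 0.06 rad and z of cup2 in the frame of cup1 between 0.0045 and 0.009 m and horizontal distance between cup2 and cup1 below 0.02 m and angle between the x axis of cup2 and the x axis of cup1, either way round below 0.25 rad and z of cup3 in the frame of cup2 between 0.0045 and 0.009 m and horizontal distance between cup3 and cup2 below 0.02 m and angle between the x axis of cup3 and the x axis of cup2, either way round below 0.25 rad and contact force between the fingers and cup3 below 0.1 N), for 0.2 s.
4. the smallest is nested in the third, let go (z of cup1 in the frame of tray between 0.0395 and 0.0445 m and horizontal distance between cup1 and tray below 0.15 m and angle between each of cup1, cup2, cup3, cup4's own z axis and vertical below 0.06 rad and z of cup2 in the frame of cup1 between 0.0045 and 0.009 m and horizontal distance between cup2 and cup1 below 0.02 m and angle between the x axis of cup2 and the x axis of cup1, either way round below 0.25 rad and z of cup3 in the frame of cup2 between 0.0045 and 0.009 m and horizontal distance between cup3 and cup2 below 0.02 m and angle between the x axis of cup3 and the x axis of cup2, either way round below 0.25 rad and z of cup4 in the frame of cup3 between 0.0045 and 0.009 m and horizontal distance between cup4 and cup3 below 0.02 m and angle between the x axis of cup4 and the x axis of cup3, either way round below 0.25 rad and contact force between the fingers and cup4 below 0.1 N), for 0.2 s.
At the end, for the whole second after the job is handed in: Largest cup flat on the tray floor (height 2.5 mm); each smaller one seated in the next larger: its origin 4.5 to 9 mm above and within 20 mm sideways of the larger's, handles parallel to 0.25 rad; all upright to 0.06 rad, released, at rest; cup1 origin within 150 mm of the tray's (z of cup1 in the frame of tray between 0.0395 and 0.0445 m and horizontal distance between cup1 and tray below 0.15 m and angle between each of cup1, cup2, cup3, cup4's own z axis and vertical below 0.06 rad and linear speed of each of cup1, cup2, cup3, cup4 below 0.02 m/s and angular speed of each of cup1, cup2, cup3, cup4 below 0.2 rad/s and z of cup2 in the frame of cup1 between 0.0045 and 0.009 m and horizontal distance between cup2 and cup1 below 0.02 m and angle between the x axis of cup2 and the x axis of cup1, either way round below 0.25 rad and z of cup3 in the frame of cup2 between 0.0045 and 0.009 m and horizontal distance between cup3 and cup2 below 0.02 m and angle between the x axis of cup3 and the x axis of cup2, either way round below 0.25 rad and z of cup4 in the frame of cup3 between 0.0045 and 0.009 m and horizontal distance between cup4 and cup3 below 0.02 m and angle between the x axis of cup4 and the x axis of cup3, either way round below 0.25 rad); the robot touches nothing.
It fails at once if the mug is shifted by more than 30 mm (distance of mug from where it was at the start of the episode above 0.03 m).
It fails at once if the glue tub is shifted by more than 30 mm (distance of tub from where it was at the start of the episode above 0.03 m).
It fails at once if the roll of tape is shifted by more than 30 mm (distance of tape from where it was at the start of the episode above 0.03 m).
It also fails if it takes over 107 s, if anything falls off the work surface, if the arm or the gripper's body presses on something with over 40 N, if the wrist force passes 120 N, or if a joint passes its speed limit or range.

ROBOT

A 6-joint arm with a two-finger parallel gripper is mounted at the origin on the work surface. World frame = base frame: x ahead of the robot, y to its left, z up, the work surface at z = 0. Lengths are in mm, angles in rad, forces in N, time in s.
With the tool pointing down it reaches from about 400 to 925 mm from the base axis. Payload 12.5 kg.
Tool frame: the origin (TCP) lies on the mounting face of the last link; the fingertips stand 190 mm ahead of it and the grasp point (between the pads) lies 171 mm ahead of it; z points along the fingers, y is the line along which they close (so a half turn about z gives the same grasp; the last joint's range is limited). The gripper opens to 95 mm and grips with 3 to 60 N. Pads are 20 mm wide; open, the fingers measure 119 mm over their backs; the gripper's body (75 mm by 180 mm) begins 59 mm behind the grasp point.
Start: joints at [-1.257, 0.491, 1.559, -0, 1.092, -0.106], TCP at [254.755, -570.723, 404.761] pointing down, gripper open.
Joint ranges: [-3.1, 3.1], [-0.84, 2.19], [0.05, 2.79], [-1.13, 4.28], [0.06, 2.93], [-2.69, 2.69]. Speed limits (rad/s): [2.22, 2.22, 2.79, 3.14, 3.14, 3.14].

INTERFACE

Orientations are given as [roll, pitch, yaw] about the fixed x, y, z axes, in that order (R = Rz(yaw) Ry(pitch) Rx(roll)).
In Python, from cell import * gives the robot as it stands.
- The arm moves only by the tool arm_command, never from a script. Its argument "rows" is a list that holds one entry, the list of rows, each a list of 7 numbers: the shift along the tool's x, y, z normalised to -1 to 1, where 1 is 0.15 m, then the turn, a rotation vector about the tool's x, y, z normalised to -1 to 1, where 1 is 360 degrees, then the opening, from -1 (shut) to 1 (fully open). A call has 1 to 10 rows; each row is the pose to reach, as a shift and turn from the pose commanded when the call began, along the tool's axes at that moment, turning the shorter way round; what a row does not reach only later rows make up. A row lasts 1/12 s, in which the tool goes at most 41.7 mm and 7.16 degrees, less where a joint would pass 70% of its speed; a pose out of reach is approached as far as the arm can. A call with a number of a shift or a turn outside -1 to 1 is refused whole. A call with a gripper value outside its range is refused whole. The fingers move at their own pace and stop on an object; the grip force is fixed at half the most. Time passes only in rows, so rows that repeat a pose let the fingers close. It gives the time, the measured TCP pose, the force, the opening and the grip force at its end, in the units of the state.
- state(): the state, without advancing time (a new reading comes with each control period).
- read_camera(name): name is "scene" or "top"; returns (picture, depth): 480x640x3 uint8, red, green, blue; 480x640 float32, mm along the optical axis (not along the pixel's ray), 0 where there is no reading.
- get_calibration(name): a dict with "camera_matrix" (3x3 intrinsics, pixels), "position" and "orientation" of the camera in the world. Camera axes: x right, y up, looking along -z (the intrinsics and any distortion apply to the point x, -y, -z); pixel columns grow to the right and rows downward; lengths in mm; the calibration is good to about 2 mm. A picture is of the moment at which its call begins. get_calibration takes no time and is no camera call.
- job_done(): hands the job in; it is judged then, once.
The state is a dict: "t": time; "joints": joint angles; "qvel": joint speeds; "tau": joint torques, N m; "eef_pos": TCP position; "tcp_rot": TCP orientation; "ft_force": force on the tool from outside, world axes, zero at the start; "moment": the same for the moment, N m; "opening": opening from 0.0 (shut) to 1.0 (fully open); "grip_force": force on a finger pad.
Only numpy, scipy, OpenCV 4.12 (cv2) and the standard library are available. Lean on these libraries where they do the work, as an engineer would, in place of code of your own. Each camera call takes 0.05 s, during which the arm holds its last target. There are 200 camera calls.

## Working session

There is one attempt and no reset: what is moved stays moved. The work goes in short steps, Python scripts to look and compute and a tool call to move; the robot and the scene stay as the last step left them, time stands still between calls to the robot, and variables do not carry over. Pictures are saved under pics/ and viewed, at most 14 in all, crops included, and the job is handed in when it is done.

Besides the shell and the picture viewer there is one more tool, called as name(argument=value, ...) on one line, values as JSON. arm_command: Moves the arm, as the interface text tells. Its arguments: {"type":"object","properties":{"rows":{"type":"array","items":{"type":"array","items":{"type":"array","items":{"type":"number","minimum":-1,"maximum":1}}}}},"required":["rows"]}

```bash
mkdir -p pics; python3 - <<'E'
from cell import *
import cv2,numpy as np
np.set_printoptions(suppress=True,precision=4)
for n in("scene","top"):
    p,d=read_camera(n); cv2.imwrite(f"pics/{n}0.png",p[:,:,::-1]); np.savez(f"{n}0.npz",p=p,d=d)
    c=get_calibration(n); print(n,c,(d==0).mean(),d.min(),d.max())
s=state(); print(s)
E
```

```text
scene {'camera_matrix': array([[495.9551,   0.    , 322.5083],
       [  0.    , 495.9551, 239.7062],
       [  0.    ,   0.    ,   1.    ]]), 'position': array([1487.3095,   69.135 ,  910.4394]), 'orientation': array([0.8177, 0.0083, 1.5373])} 0.0039713541666666664 0.0 2783.123
top {'camera_matrix': array([[612.7775,   0.    , 315.463 ],
       [  0.    , 612.7775, 237.0694],
       [  0.    ,   0.    ,   1.    ]]), 'position': array([ 416.2801,  119.4616, 1559.5881]), 'orientation': array([ 0.0998, -0.0167, -1.5507])} 0.003828125 0.0 2456.3816
{'t': 0.1, 'joints': array([-1.2566,  0.4915,  1.5594, -0.    ,  1.0917, -0.1056]), 'qvel': array([-0.0009, -0.0009, -0.0022,  0.0009,  0.0026,  0.0009]), 'tau': array([  0.0028, -61.3622, -25.8606,   0.0693,   0.047 ,  -0.    ]), 'eef_pos': array([ 254.7513, -570.698 ,  404.2165]), 'tcp_rot': array([-3.1406, -0.0001,  0.4198]), 'ft_force': array([-0.3671, -0.6307, -0.7139]), 'moment': array([-0.0226,  0.0303, -0.0215]), 'grip_force': 0.0, 'opening': 0.9996830624180336}
```

View pics/top0.png

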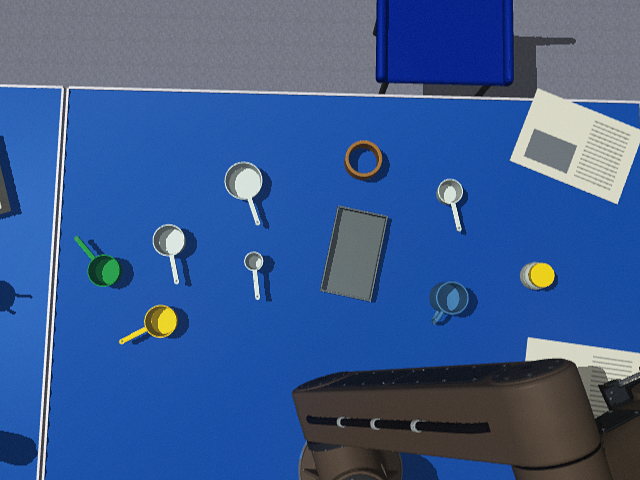

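View pics/scene0.png

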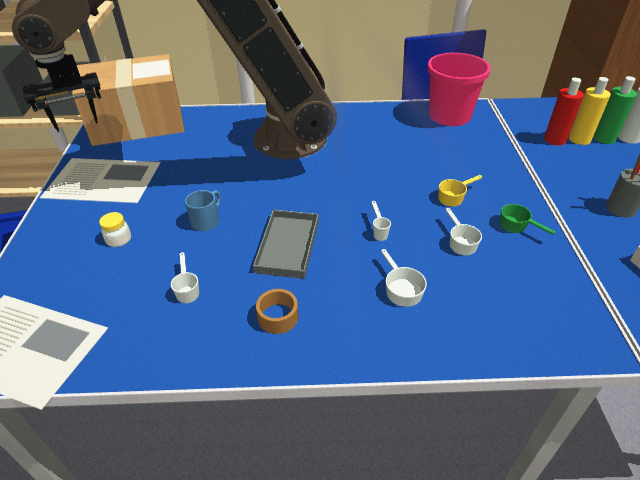

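The top view shows four white cups: bowls at (243,181), (170,241), (450,192) and (254,262), with handles pointing down-image towards the robot. The green (104,270) and yellow (160,322) cups are decoys. The tray is at (355,254), tape at (363,159), mug at (450,298) and tub at (540,276). The scene view agrees.

Next I'll measure the cups and tray from both views.

```bash
cat > h.py <<'E'
import numpy as np,cv2
from cell import *
from scipy.spatial.transform import Rotation as R
from scipy.optimize import least_squares
np.set_printoptions(suppress=True,precision=2)
def cam(n):
    c=get_calibration(n); return c["camera_matrix"],c["position"],R.from_euler("xyz",c["orientation"]).as_matrix()
def rays(n,uv):
    K,p,M=cam(n); uv=np.asarray(uv,float)
    d=np.c_[(uv[:,0]-K[0,2])/K[0,0],-(uv[:,1]-K[1,2])/K[1,1],-np.ones(len(uv))]
    return p,d@M.T
def plane(n,uv,z):
    p,d=rays(n,uv); return p+d*((z-p[2])/d[:,2])[:,None]
def cloud(n,d):
    v,u=np.mgrid[:480,:640]; p,r=rays(n,np.c_[u.ravel(),v.ravel()])
    return (p+r*d.reshape(-1,1)).reshape(480,640,3)
def white(p): 
    h=cv2.cvtColor(p,cv2.COLOR_RGB2HSV); return ((h[...,1]<60)&(h[...,2]>110)).astype(np.uint8)
def circ(P):
    c=np.array([*P.mean(0)[:2],30.])
    f=lambda c:np.hypot(P[:,0]-c[0],P[:,1]-c[1])-c[2]
    return least_squares(f,c,loss="soft_l1",f_scale=1.).x
def cups(n,p,d,minpx=150):
    W=cloud(n,d); m=white(p)*((W[...,2]>4)&(W[...,2]<75)&(W[...,0]>250)).astype(np.uint8)
    m=cv2.morphologyEx(m,cv2.MORPH_CLOSE,np.ones((3,3)))
    k,l,s,c=cv2.connectedComponentsWithStats(m)
    for i in range(1,k):
        if s[i,4]<minpx: continue
        P=W[l==i]; zt=np.percentile(P[:,2],95); Q=P[P[:,2]>zt-7]
        far=Q[np.argmin(Q[:,0])]  # handle tip, towards the robot
        D=np.hypot(*(Q-far)[:,:2].T); H=Q[(D>8)&(D<55)]; B=Q[D>72]
        if len(H)<8 or len(B)<8: continue
        x=circ(B); v=np.linalg.svd((H-H.mean(0))[:,:2])[2][0]
        if v@(H.mean(0)[:2]-x[:2])<0: v=-v
        hm=H.mean(0)[:2]; yd=np.arctan2(v[1],v[0]); y2=np.arctan2(*(hm-x[:2])[::-1])
        print(n,"px",c[i],"n",s[i,4],"centre",x[:2],"Rout",x[2],"ztop",zt,"hz",np.median(H[:,2]),"yaw pca %.3f ctr %.3f"%(yd,y2),"org",x[:2]+72*np.array([np.cos(y2),np.sin(y2)]),"hmid",hm)
E
python3 - <<'E'
from h import *
for n in("top","scene"):
    z=np.load(n+"0.npz"); cups(n,z["p"],z["d"])
    W=cloud(n,z["d"]); h=cv2.cvtColor(z["p"],cv2.COLOR_RGB2HSV)
    m=(h[...,1]<90)&(W[...,2]>1)&(W[...,2]<40)&(W[...,0]>350)&(W[...,0]<750)&(abs(W[...,1]-20)<130)
    k,l,s,c=cv2.connectedComponentsWithStats(m.astype(np.uint8)); i=1+s[1:,4].argmax()
    P=W[l==i]; T=P[P[:,2]>22]; F=P[P[:,2]<12]
    print("tray px",c[i],"floor z",np.median(F[:,2]),"rim z",np.median(T[:,2]),cv2.minAreaRect(T[:,:2].astype(np.float32)))
    b=(h[...,1]>150)&(h[...,0]>100)&(h[...,0]<125)&(W[...,0]>400)&(W[...,0]<800)&(abs(W[...,1])<400)&(abs(W[...,2])<15);print("table z",np.median(W[b][:,2]))
img=cv2.imread("pics/top0.png")
a=[cv2.resize(img[y-60:y+60,x-60:x+60],(300,300),interpolation=cv2.INTER_CUBIC) for x,y in((243,190),(170,255),(450,200),(254,275))]
cv2.imwrite("pics/crops.png",np.vstack([np.hstack(a[:2]),np.hstack(a[2:])]))
E
```

```text
top px [355.82 254.79] n 3604 centre [554.33  16.93] Rout 92.26587207958784 ztop 23.45502099838959 hz 25.197069466964535 yaw pca 2.245 ctr -2.682 org [489.8  -15.02] hmid [441.18 -39.09]
top px [255.04 270.69] n 336 centre [504.67 249.08] Rout 22.037412249879335 ztop 50.99277028661527 hz 47.60737026487527 yaw pca -3.017 ctr -3.010 org [433.29 239.64] hmid [444.35 241.11]
top px [601.04 359.67] n 497 centre [-2552082.9    461084.75] Rout 2593787.50677539 ztop 8.052394148406892 hz 5.130514679008229 yaw pca 1.321 ctr -0.179 org [-2552012.05   461071.93] hmid [ 276.48 -602.41]
tray px [353.7  253.18] floor z 4.910781345580631 rim z 27.38283622331869 ((532.6533813476562, -0.08721160888671875), (129.71116638183594, 219.2844696044922), 79.30091094970703)
table z -0.7574408958751064
scene px [380.19 224.38] n 402 centre [508.33 250.31] Rout 21.673988295513194 ztop 48.94104787476793 hz 47.104995076251726 yaw pca -3.004 ctr -2.998 org [437.07 240.02] hmid [448.02 241.6 ]
scene px [463.53 236.18] n 843 centre [555.79 462.83] Rout 37.85522592765631 ztop 43.311119265188196 hz 41.51881181065744 ya
[... 531 characters left out ...]
6.34921569468278 hz 44.77781567877139 yaw pca -2.923 ctr -2.912 org [ 625.7  -252.95] hmid [ 626.56 -252.75]
scene px [ 49.09 337.4 ] n 1067 centre [ 815.69 -502.14] Rout 37.407586775937986 ztop 5.724094533372328 hz 3.1756917509534333 yaw pca -1.328 ctr -1.984 org [ 786.76 -568.08] hmid [ 765.11 -617.41]
scene px [ 46.96 377.84] n 164 centre [898.1  114.88] Rout 590.9760878241212 ztop 5.312958519624635 hz 3.983748166772955 yaw pca -2.303 ctr -1.581 org [897.33  42.88] hmid [ 891.45 -511.25]
tray px [286.48 243.85] floor z 5.155065552929273 rim z 26.5548576984408 ((536.048095703125, 0.6755142211914062), (130.59808349609375, 227.88844299316406), 79.36215209960938)
table z -0.054194033008627684
```

View pics/crops.png

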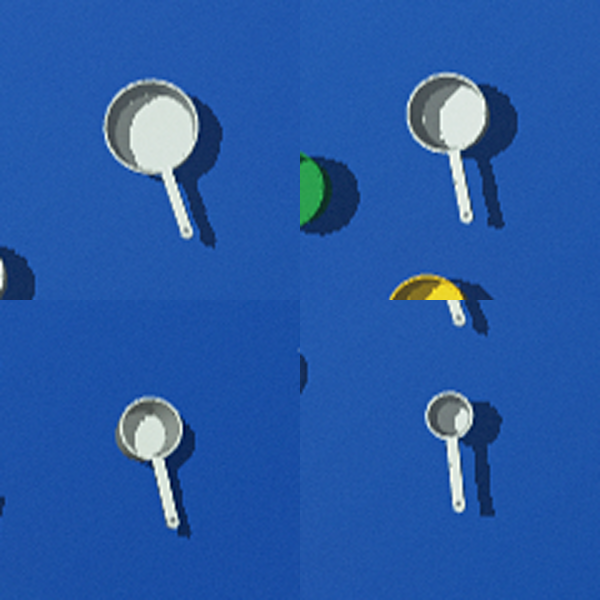

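The crop confirms four white cups with open bowls and handles. The fitted radii of 46, 38, 30 and 22 mm put cup1 at top (243,181), cup2 at (170,241), cup3 at (450,192) and cup4 at (254,262). I'll refine the top view with outer contours on the rim plane.

```bash
cat >> h.py <<'E'
RIM=[40,42.5,45,47.5]; RAD=[48,40,32,24]
def cupc(n,p,guess,i,base=0,wr=95):
    """outer contour of white blob near guess px (bowl seed), cast on rim plane"""
    h=cv2.cvtColor(p,cv2.COLOR_RGB2HSV); m=(((h[...,1]<125))&(h[...,2]>70)).astype(np.uint8)
    k=np.zeros_like(m); u,v=guess; k[max(0,v-wr):v+wr,max(0,u-wr):u+wr]=1
    cs,_=cv2.findContours(m*k,cv2.RETR_EXTERNAL,cv2.CHAIN_APPROX_NONE)
    c=max(cs,key=lambda c:cv2.contourArea(c)); uv=c[:,0].astype(float); z=RIM[i]+base
    P=plane(n,uv,z)[:,:2]; x=circ(P[P[:,0]>P[:,0].min()+75]); 
    D=np.hypot(*(P-x[:2]).T); H=P[(D>RAD[i]+12)&(D<RAD[i]+52)]
    v=np.linalg.svd(H-H.mean(0))[2][0]; v=v*np.sign(v@(H.mean(0)-x[:2])); d=H.mean(0)-x[:2]
    y=np.arctan2(v[1],v[0]);y2=np.arctan2(d[1],d[0])
    print(n,"cup",i+1,"ctr",x[:2],"R",x[2],"tip",D.max(),"yaw %.3f %.3f"%(y,y2),"org",x[:2]+72*np.array([np.cos(y2),np.sin(y2)]))
    return x[:2],y2
E
python3 - <<'E'
from h import *
z=np.load("top0.npz"); W=cloud("top",z["d"])
for i,g in enumerate([(243,190),(170,255),(450,200),(254,275)]):
    cupc("top",z["p"],g,i,wr=48)
    u,v=g; q=W[v-48:v+48,u-48:u+48]; k=white(z["p"])[v-48:v+48,u-48:u+48]>0
    print("   z95 in top",np.percentile(q[...,2][k&(q[...,2]>15)],[50,90]) )
z=np.load("scene0.npz")
for i,g in enumerate([(403,280),(463,236),(184,280),(380,222)]): cupc("scene",z["p"],g,i,wr=38)
for n in("top","scene"):
    z=np.load(n+"0.npz");W=cloud(n,z["d"]);h=cv2.cvtColor(z["p"],cv2.COLOR_RGB2HSV)
    for nm,(a,b) in dict(mug=(98,112),tape=(5,18),tub=(22,32)).items():
        q=W[(h[...,0]>=a)&(h[...,0]<=b)&(h[...,1]>80)&(W[...,2]>30)&(W[...,2]<95)&(W[...,0]>350)&(W[...,1]<300)&(W[...,1]>-350)]
        print(n,nm,len(q),np.percentile(q,[2,50,98],axis=0).tolist() if len(q) else "")
E
```

```text
top cup 1 ctr [708.29 281.8 ] R 47.24139304074833 tip 119.4405674669311 yaw -2.798 -2.795 org [640.58 257.31]
   z95 in top [38.6  43.27]
top cup 2 ctr [553.39 460.8 ] R 39.853584535357626 tip 111.09549698034421 yaw -2.867 -2.925 org [483.08 445.29]
   z95 in top [41.26 44.81]
top cup 3 ctr [ 690.51 -236.8 ] R 32.46533964857455 tip 101.98260772665992 yaw -2.914 -2.890 org [ 620.78 -254.73]
   z95 in top [42.69 48.27]
top cup 4 ctr [505.93 249.52] R 23.150958607690452 tip 94.53075507201675 yaw -3.030 -3.007 org [434.58 239.84]
   z95 in top [46.18 50.8 ]
scene cup 1 ctr [727.68 279.72] R 53.11726719738429 tip 133.8453128824089 yaw -2.035 3.133 org [655.69 280.35]
scene cup 2 ctr [578.86 455.97] R 48.998248162711796 tip 131.34581430444584 yaw 2.876 3.034 org [507.28 463.71]
scene cup 3 ctr [ 714.24 -231.13] R 39.49909933775914 tip 123.74049668751267 yaw -2.800 -2.939 org [ 643.71 -245.62]
scene cup 4 ctr [535.15 246.41] R 31.670319179163773 tip 119.59120070957793 yaw 3.037 3.095 org [463.23 249.79]
top mug 570 [[365.0576163451288, -271.0071023819029, 31.07472336841525], [422.6208793108359, -216.25566531602473, 66.03255229593174], [630.0115924068411, 249.3459286571138, 86.12776083988096]]
top tape 447 [[724.0258559607603, -63.39826193791226, 31.369040006226477], [769.8541652961508, -18.02928873515657, 46.163893265178785], [812.9552840438616, 24.954767833637426, 53.673292443643064]]
top tub 0 
scene mug 947 [[371.57211481997416, -268.77057965147446, 31.30258703419291], [439.96160932800535, -230.0860768101286, 58.87815347064361], [605.4676173596899, 238.4499125097887, 83.13642080842371]]
scene tape 690 [[730.594071224458, -60.242121542142456, 30.796970587795066], [781.7991122918831, -17.87601825239536, 45.38408453617734], [819.1021584664476, 26.456946542029904, 50.30154894039904]]
scene tub 0
```

The top contours (R 47, 40, 32, 23 mm) agree with the scene depth fits to about 3 mm. The measured heights match the text too, and the tray centre is about (534,0) with floor 5 and rim 27 mm. I'll pinch shallowly, with the tips at the handle's underside, so they clear the tray rim and the handles below.

```bash
cat >> h.py <<'E'
def plan(cur,tgt):
    """(x,y,z,yaw) commanded now -> target; normalised tool shift and turn, and least rows"""
    d=np.subtract(tgt,cur); c,s=np.cos(cur[3]),np.sin(cur[3])
    t=np.array([c*d[0]+s*d[1],s*d[0]-c*d[1],-d[2]])/150; 
    print(np.round(t,4),"turn z %.4f"%(-d[3]/2/np.pi),"calls>=%.2f rows>=%.1f"%(abs(t).max(),np.linalg.norm(d[:3])/41.7))
E
python3 - <<'E'
from h import *
org=lambda c,y:np.r_[c[0]+72*np.cos(y),c[1]+72*np.sin(y)]
C=[((709.5,282.4),-2.79),((554.5,461.8),-2.895),((693,-236.7),-2.90),((506.5,249.8),-3.005)]
for c in C: print(org(*c), c[1]+np.pi)
s=(254.76,-570.72,404.76,.4198); o=org(*C[0])
plan(s,(*o,360,C[0][1]+np.pi))
E
```

```text
[641.9 257.6] 0.3515926535897931
[484.68 444.22] 0.2465926535897931
[ 623.09 -253.93] 0.2415926535897932
[435.17 240.  ] 0.13659265358979322
[ 4.61 -3.99  0.3 ] turn z 0.0109 calls>=4.61 rows>=22.0
```

arm_command(rows=[[[0.92,-0.8,0,0,0,0,0],[0.92,-0.8,0,0,0,0,0],[0.92,-0.8,0,0,0,0,0],[0.92,-0.8,0,0,0,0,0],[0.92,-0.8,0,0,0,0,0]]])

```text
t: 0.52
eef_pos: [332.9, -401.1, 404.6]
tcp_rot: [-3.14, -0.0, 0.421]
ft_force: [1.0, -1.1, -0.2]
opening: 0.711
grip_force: 0.0
```

arm_command(rows=[[[0.92,-0.8,0,0,0,0,0],[0.92,-0.8,0,0,0,0,0],[0.92,-0.8,0,0,0,0,0],[0.92,-0.8,0,0,0,0,0],[0.92,-0.8,0,0,0,0,0]]])

```text
t: 0.93
eef_pos: [409.8, -235.4, 404.7]
tcp_rot: [-3.141, -0.0, 0.422]
ft_force: [0.1, -0.5, 1.3]
opening: 0.497
grip_force: 0.0
```

arm_command(rows=[[[0.92,-0.8,0,0,0,0,0],[0.92,-0.8,0,0,0,0,0],[0.92,-0.8,0,0,0,0,0],[0.92,-0.8,0,0,0,0,0],[0.92,-0.8,0,0,0,0,0]]])

```text
t: 1.35
eef_pos: [487.1, -69.6, 404.6]
tcp_rot: [-3.141, -0.0, 0.422]
ft_force: [-0.4, -0.4, -0.2]
opening: 0.501
grip_force: 0.0
```

arm_command(rows=[[[0.92,-0.8,0,0,0,0,0],[0.92,-0.8,0,0,0,0,0],[0.92,-0.8,0,0,0,0,0],[0.92,-0.8,0,0,0,0,0],[0.92,-0.8,0,0,0,0,0]]])

```text
t: 1.77
eef_pos: [564.3, 96.5, 404.3]
tcp_rot: [-3.141, -0.0, 0.422]
ft_force: [-0.2, -0.7, -0.3]
opening: 0.5
grip_force: 0.0
```

arm_command(rows=[[[0.92,-0.8,0.3,0,0,0.0109,0],[0.92,-0.8,0.3,0,0,0.0109,0],[0.92,-0.8,0.3,0,0,0.0109,0],[0.92,-0.8,0.3,0,0,0.0109,0],[0.92,-0.8,0.3,0,0,0.0109,0],[0.92,-0.8,0.3,0,0,0.0109,0],[0.92,-0.8,0.3,0,0,0.0109,0],[0.92,-0.8,0.3,0,0,0.0109,0]]])

```text
t: 2.43
eef_pos: [640.1, 257.9, 359.5]
tcp_rot: [3.141, 0.001, 0.351]
ft_force: [-0.2, -0.8, -0.1]
opening: 0.501
grip_force: 0.0
```

arm_command(rows=[[[0,0,0.9,0,0,0,0],[0,0,0.9,0,0,0,0],[0,0,0.9,0,0,0,0],[0,0,0.9,0,0,0,0],[0,0,0.9,0,0,0,0],[0,0,0.9,0,0,0,0],[0,0,0.9,0,0,0,0]]])

```text
t: 3.02
eef_pos: [641.0, 258.2, 227.8]
tcp_rot: [3.141, -0.004, 0.351]
ft_force: [0.4, 0.2, -0.3]
opening: 0.5
grip_force: 0.0
```

```bash
python3 - <<'E'
from h import *
s=state();print(s["eef_pos"],s["ft_force"])
a=[]
for n,(u,v) in(("scene",(400,265)),("top",(250,200))):
    p,d=read_camera(n); a.append(cv2.resize(p[v-60:v+60,u-60:u+60,::-1],(400,400),interpolation=cv2.INTER_CUBIC))
cv2.imwrite("pics/g1.png",np.hstack(a))
E
```

```text
[641.02 258.19 227.76] [ 0.38  0.18 -0.31]
```

View pics/g1.png

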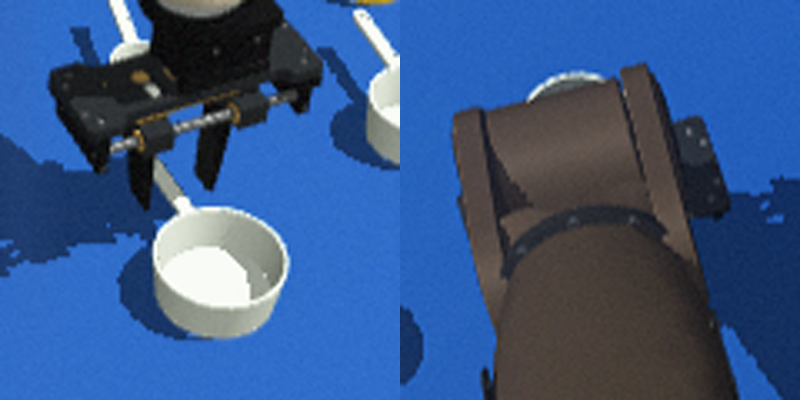

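In the scene crop the fingers at (145,180) and (210,160) straddle the cup1 handle at (170,190). Closing now.

arm_command(rows=[[[0,0,0,0,0,0,0],[0,0,0,0,0,0,-1],[0,0,0,0,0,0,-1],[0,0,0,0,0,0,-1],[0,0,0,0,0,0,-1],[0,0,0,0,0,0,-1],[0,0,0,0,0,0,-1],[0,0,0,0,0,0,-1]]])

```text
t: 3.78
eef_pos: [640.3, 258.4, 224.6]
tcp_rot: [3.141, 0.0, 0.351]
ft_force: [0.3, -0.2, 0.0]
opening: 0.125
grip_force: 30.0
```

arm_command(rows=[[[0,0,-0.05,0,0,0,-1],[0,0,-0.1,0,0,0,-1],[0,0,-0.2,0,0,0,-1],[0,0,-0.3,0,0,0,-1],[0,0,-0.5,0,0,0,-1],[0,0,-0.6,0,0,0,-1],[0,0,-0.6,0,0,0,-1],[0,0,-0.6,0,0,0,-1],[0,0,-0.6,0,0,0,-1]]])

```text
t: 4.53
eef_pos: [640.0, 258.3, 313.9]
tcp_rot: [3.142, 0.001, 0.351]
ft_force: [0.1, 0.1, -1.7]
opening: 0.126
grip_force: 30.0
```

```bash
python3 - <<'E'
from h import *
s=state();print(s["eef_pos"],s["tcp_rot"],s["ft_force"],s["moment"])
p,d=read_camera("scene"); u,v=420,240
cv2.imwrite("pics/g2.png",cv2.resize(p[v-80:v+80,u-80:u+80,::-1],(480,480),interpolation=cv2.INTER_CUBIC))
plan((641.8,257.6,315,.352),(484.7,-14.2,315,.1416))
E
```

```text
[640.02 258.29 313.92] [3.14 0.   0.35] [ 0.11  0.09 -1.69] [ 0.04  0.09 -0.04]
[-1.61  1.34 -0.  ] turn z 0.0335 calls>=1.61 rows>=7.5
```

View pics/g2.png

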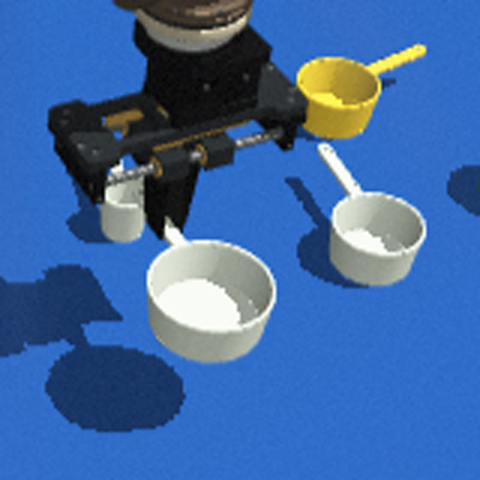

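arm_command(rows=[[[-0.8,0.675,0,0,0,0,-1],[-0.8,0.675,0,0,0,0,-1],[-0.8,0.675,0,0,0,0,-1],[-0.8,0.675,0,0,0,0,-1],[-0.8,0.675,0,0,0,0,-1]]])

```text
t: 5.0
eef_pos: [560.0, 118.4, 313.7]
tcp_rot: [-3.141, 0.004, 0.349]
ft_force: [0.8, 0.8, -0.7]
opening: 0.126
grip_force: 30.0
```

arm_command(rows=[[[-0.3,0.25,0,0,0,0.0334,-1],[-0.5,0.42,0,0,0,0.0334,-1],[-0.7,0.59,0,0,0,0.0334,-1],[-0.8,0.675,0,0,0,0.0334,-1],[-0.8,0.675,0,0,0,0.0334,-1],[-0.8,0.675,0,0,0,0.0334,-1],[-0.8,0.675,0,0,0,0.0334,-1]]])

```text
t: 5.58
eef_pos: [485.1, -14.2, 314.4]
tcp_rot: [-3.141, 0.0, 0.141]
ft_force: [-0.2, -0.6, -1.6]
opening: 0.118
grip_force: 30.0
```

```bash
python3 - <<'E'
from h import *
s=state();print(s["eef_pos"],s["tcp_rot"],s["ft_force"])
p,d=read_camera("scene"); u,v=290,230
cv2.imwrite("pics/g3.png",cv2.resize(p[v-80:v+80,u-80:u+80,::-1],(480,480),interpolation=cv2.INTER_CUBIC))
E
```

```text
[485.1  -14.15 314.35] [-3.14  0.    0.14] [-0.21 -0.57 -1.64]
```

View pics/g3.png

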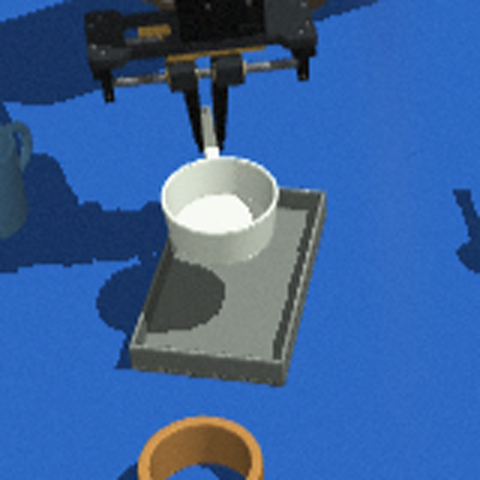

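Cup1 at (220,210) hangs level over the tray, and its 90 mm elevation makes it look shifted toward the back. Lowering it in.

arm_command(rows=[[[0,0,0.2,0,0,0,-1],[0,0,0.4,0,0,0,-1],[0,0,0.5,0,0,0,-1],[0,0,0.53,0,0,0,-1],[0,0,0.55,0,0,0,-1],[0,0,0.56,0,0,0,-1],[0,0,0.565,0,0,0,-1],[0,0,0.568,0,0,0,-1],[0,0,0.568,0,0,0,-1],[0,0,0.568,0,0,0,-1]]])

```text
t: 6.47
eef_pos: [484.7, -14.3, 230.1]
tcp_rot: [3.141, -0.001, 0.141]
ft_force: [-0.1, -0.4, -1.8]
opening: 0.122
grip_force: 30.0
```

arm_command(rows=[[[0,0,0,0,0,0,-0.5],[0,0,0,0,0,0,-0.4],[0,0,0,0,0,0,-0.4],[0,0,0,0,0,0,-0.4],[0,0,0,0,0,0,-0.4],[0,0,-0.2,0,0,0,-0.4],[0,0,-0.4,0,0,0,0],[0,0,-0.6,0,0,0,0],[0,0,-0.867,0,0,0,0],[0,0,-0.867,0,0,0,0]]])

```text
t: 7.3
eef_pos: [485.2, -14.3, 365.4]
tcp_rot: [3.139, -0.009, 0.142]
ft_force: [-0.7, -0.0, -0.1]
opening: 0.488
grip_force: 0.0
```

```bash
python3 - <<'E'
from h import *
s=state();print(s["eef_pos"],s["tcp_rot"],s["ft_force"])
plan((485.1,-14.2,359.6,.1416),(484.7,444.2,359.6,.2466))
E
```

```text
[485.23 -14.32 365.41] [ 3.14 -0.01  0.14] [-0.65 -0.04 -0.09]
[ 0.43 -3.03 -0.  ] turn z -0.0167 calls>=3.03 rows>=11.0
```

arm_command(rows=[[[0.1075,-0.7575,0,0,0,0,0],[0.1075,-0.7575,0,0,0,0,0],[0.1075,-0.7575,0,0,0,0,0],[0.1075,-0.7575,0,0,0,0,0]]])

```text
t: 7.63
eef_pos: [484.2, 104.3, 359.6]
tcp_rot: [-3.141, -0.001, 0.145]
ft_force: [-0.1, -1.3, -0.0]
opening: 0.5
grip_force: 0.0
```

arm_command(rows=[[[0.1075,-0.7575,0,0,0,0,0],[0.1075,-0.7575,0,0,0,0,0],[0.1075,-0.7575,0,0,0,0,0]]])

```text
t: 7.88
eef_pos: [484.4, 217.0, 359.5]
tcp_rot: [-3.141, -0.0, 0.141]
ft_force: [0.5, -0.2, 0.1]
opening: 0.497
grip_force: 0.0
```

arm_command(rows=[[[0.1075,-0.7575,0,0,0,0,0],[0.1075,-0.7575,0,0,0,0,0],[0.1075,-0.7575,0,0,0,0,0]]])

```text
t: 8.13
eef_pos: [484.2, 332.4, 359.3]
tcp_rot: [-3.141, -0.0, 0.142]
ft_force: [0.2, -0.4, -0.7]
opening: 0.5
grip_force: 0.0
```

arm_command(rows=[[[0.1075,-0.7575,0,0,0,-0.0167,0],[0.1075,-0.7575,0,0,0,-0.0167,0],[0.1075,-0.7575,0,0,0,-0.0167,0],[0.1075,-0.7575,0,0,0,-0.0167,0],[0.1075,-0.7575,0,0,0,-0.0167,0],[0.1075,-0.7575,0,0,0,-0.0167,0]]])

```text
t: 8.63
eef_pos: [484.5, 444.1, 359.0]
tcp_rot: [3.141, 0.001, 0.246]
ft_force: [-0.4, -0.3, 0.7]
opening: 0.505
grip_force: 0.0
```

```bash
python3 - <<'E'
from h import *
s=state();print(s["eef_pos"],s["tcp_rot"],s["ft_force"])
p,d=read_camera("scene"); np.savez("scene1.npz",p=p,d=d); q,e=read_camera("top"); np.savez("top1.npz",p=q,d=e)
cups("scene",p,d)
u,v=290,235; a=cv2.resize(p[v-55:v+55,u-55:u+55,::-1],(400,400),interpolation=cv2.INTER_CUBIC)
u,v=355,250; b=cv2.resize(q[v-55:v+55,u-55:u+55,::-1],(400,400),interpolation=cv2.INTER_CUBIC)
cv2.imwrite("pics/g4.png",np.hstack([a,b]))
E
```

```text
[484.48 444.08 358.99] [3.14 0.   0.25] [-0.37 -0.31  0.65]
scene px [380.18 224.28] n 396 centre [508.14 250.26] Rout 22.068313572431563 ztop 49.08829300216877 hz 47.51548002869379 yaw pca -2.980 ctr -2.998 org [436.88 239.97] hmid [446.3  241.33]
scene px [463.41 236.23] n 853 centre [555.9  462.84] Rout 37.78734320003922 ztop 43.22740413855881 hz 41.559812207100435 yaw pca -2.938 ctr -2.903 org [485.94 445.83] hmid [476.5  443.54]
scene px [286.22 242.25] n 2179 centre [559.28  -3.87] Rout 46.02019834875517 ztop 44.75594571243075 hz 45.038958836278766 yaw pca -2.987 ctr -2.999 org [488.01 -14.09] hmid [469.46 -16.76]
scene px [184.9  283.53] n 768 centre [ 695.5 -236.7] Rout 29.83304546760804 ztop 46.56891446349645 hz 44.84421496027716 yaw pca -2.902 ctr -2.915 org [ 625.35 -252.9 ] hmid [ 624.6  -253.07]
scene px [ 26.61 310.94] n 171 centre [863.17  28.95] Rout 625.4266821907554 ztop 5.668015257516345 hz 3.587734146864932 yaw pca -2.271 ctr -1.791 org [847.46 -41.31] hmid [ 717.82 -621.04]
scene px [ 49.6  345.63] n 1556 centre [ 859.55 -503.67] Rout 52.767094829210244 ztop 5.815079066012061 hz 2.9805764735580738 yaw pca -1.955 ctr -2.727 org [ 793.63 -532.64] hmid [ 759.76 -547.53]
```

View pics/g4.png

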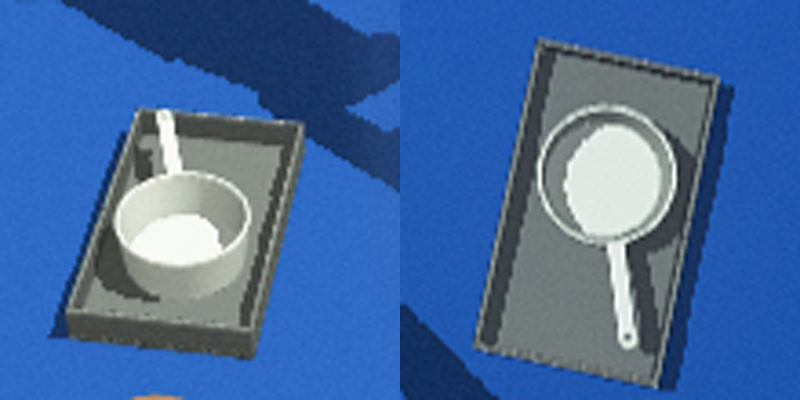

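Cup1 stands level in the tray: left crop bowl (182,235), right crop bowl (608,175), handle ending at (628,340). Its measured rim at 44.8 mm and yaw of -3.0 match the plan. Now cup2.

arm_command(rows=[[[0,0,0.884,0,0,0,0],[0,0,0.884,0,0,0,0],[0,0,0.884,0,0,0,0],[0,0,0.884,0,0,0,0],[0,0,0.884,0,0,0,0],[0,0,0.884,0,0,0,0],[0,0,0.884,0,0,0,0],[0,0,0.884,0,0,0,0]]])

```text
t: 9.4
eef_pos: [484.9, 444.9, 229.6]
tcp_rot: [-3.14, -0.004, 0.246]
ft_force: [-0.8, -0.2, 0.3]
opening: 0.5
grip_force: 0.0
```

arm_command(rows=[[[0,0,0,0,0,0,-1],[0,0,0,0,0,0,-1],[0,0,0,0,0,0,-1],[0,0,0,0,0,0,-1],[0,0,0,0,0,0,-1],[0,0,0,0,0,0,-1],[0,0,0,0,0,0,-1]]])

```text
t: 9.98
eef_pos: [484.4, 444.7, 226.9]
tcp_rot: [3.141, 0.0, 0.246]
ft_force: [-0.2, -0.3, 0.7]
opening: 0.122
grip_force: 30.0
```

arm_command(rows=[[[0,0,-0.05,0,0,0,-1],[0,0,-0.1,0,0,0,-1],[0,0,-0.2,0,0,0,-1],[0,0,-0.4,0,0,0,-1],[0,0,-0.6,0,0,0,-1],[0,0,-0.8,0,0,0,-1],[0,0,-0.884,0,0,0,-1],[0,0,-0.884,0,0,0,-1],[0,0,-0.884,0,0,0,-1]]])

```text
t: 10.73
eef_pos: [484.2, 444.6, 360.3]
tcp_rot: [-3.141, -0.001, 0.246]
ft_force: [-0.1, 0.2, -1.0]
opening: 0.122
grip_force: 30.0
```

```bash
python3 - <<'E'
from h import *
s=state();print(s["eef_pos"],s["tcp_rot"],s["ft_force"])
p,d=read_camera("scene"); cups("scene",p,d)
plan((484.7,444.2,359.6,.2466),(485.1,-14.2,359.6,.1416))
E
```

```text
[484.19 444.56 360.25] [-3.14 -0.    0.25] [-0.08  0.22 -1.  ]
scene px [380.19 224.36] n 397 centre [508.29 250.04] Rout 21.64309302099548 ztop 48.90586027610577 hz 47.05008252693602 yaw pca -3.006 ctr -3.004 org [436.97 240.16] hmid [444.63 241.22]
scene px [286.66 242.29] n 2124 centre [559.88  -3.57] Rout 45.87846296749309 ztop 44.69674565598847 hz 44.48316850240059 yaw pca -2.981 ctr -2.996 org [488.65 -14.04] hmid [472.31 -16.44]
scene px [184.85 283.48] n 765 centre [ 695.75 -236.18] Rout 29.90059658002916 ztop 46.52308559172222 hz 45.0191969187411 yaw pca -2.882 ctr -2.909 org [ 625.69 -252.79] hmid [ 624.47 -253.08]
scene px [ 44.13 333.35] n 1535 centre [ 802.61 -530.67] Rout 55.93342400005381 ztop 5.85233855034578 hz 2.8950614923115836 yaw pca -2.355 ctr -2.139 org [ 763.87 -591.37] hmid [ 721.67 -657.48]
[-0.74  2.96 -0.  ] turn z 0.0167 calls>=2.96 rows>=11.0
```

arm_command(rows=[[[-0.247,0.987,0,0,0,0,-1],[-0.247,0.987,0,0,0,0,-1],[-0.247,0.987,0,0,0,0,-1],[-0.247,0.987,0,0,0,0,-1]]])

```text
t: 11.12
eef_pos: [483.9, 289.4, 357.8]
tcp_rot: [3.14, 0.004, 0.246]
ft_force: [0.7, -0.2, -0.3]
opening: 0.123
grip_force: 30.0
```

arm_command(rows=[[[-0.247,0.987,0,0,0,0,-1],[-0.247,0.987,0,0,0,0,-1],[-0.247,0.987,0,0,0,0,-1],[-0.247,0.987,0,0,0,0,-1]]])

```text
t: 11.45
eef_pos: [484.1, 136.7, 358.2]
tcp_rot: [3.141, 0.003, 0.245]
ft_force: [1.6, 0.4, -0.2]
opening: 0.123
grip_force: 30.0
```

arm_command(rows=[[[-0.15,0.6,0,0,0,0.0167,-1],[-0.2,0.8,0,0,0,0.0167,-1],[-0.247,0.987,0,0,0,0.0167,-1],[-0.247,0.987,0,0,0,0.0167,-1],[-0.247,0.987,0.2,0,0,0.0167,-1],[-0.247,0.987,0.4,0,0,0.0167,-1],[-0.247,0.987,0.45,0,0,0.0167,-1],[-0.247,0.987,0.45,0,0,0.0167,-1],[-0.247,0.987,0.45,0,0,0.0167,-1]]])

```text
t: 12.2
eef_pos: [485.2, -12.9, 292.0]
tcp_rot: [-3.141, 0.002, 0.142]
ft_force: [-0.0, 1.0, -1.1]
opening: 0.123
grip_force: 30.0
```

```bash
sed -i 's/minpx=150)/minpx=150,lo=4,hi=75)/; s/W\[...,2\]>4)&(W\[...,2\]<75)/W[...,2]>lo)\&(W[...,2]<hi)/' h.py; python3 - <<'E'
from h import *
s=state();print(s["eef_pos"],s["tcp_rot"],s["ft_force"])
p,d=read_camera("scene"); cups("scene",p,d,100,88,125)
u,v=285,220; cv2.imwrite("pics/g5.png",cv2.resize(p[v-70:v+70,u-70:u+70,::-1],(480,480),interpolation=cv2.INTER_CUBIC))
E
```

```text
[485.16 -12.88 291.96] [-3.14  0.    0.14] [-0.02  0.98 -1.09]
scene px [631.41 177.07] n 161 centre [1083.35  637.83] Rout 697.5637944462313 ztop 112.4875938370883 hz 109.52610312844945 yaw pca 1.536 ctr 2.723 org [1017.58  667.12] hmid [410.75 937.44]
scene px [283.5  219.96] n 476 centre [558.8  -2.1] Rout 38.063635752410775 ztop 108.83308476529837 hz 107.47704192544404 yaw pca -3.040 ctr -3.003 org [487.49 -12.02] hmid [482.99 -12.65]
```

View pics/g5.png

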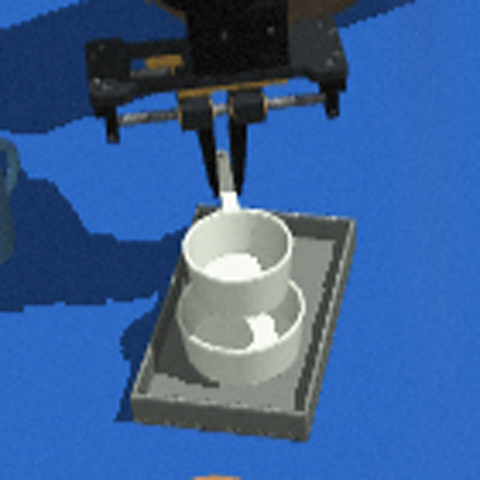

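Cup2 at (238,245) hangs over cup1 at (242,325). The measured axes are within 2 mm and both yaws are -3.00, so I'll lower with a 1.5 mm y correction.

arm_command(rows=[[[0,0.01,0.1,0,0,0,-1],[0,0.01,0.2,0,0,0,-1],[0,0.01,0.28,0,0,0,-1],[0,0.01,0.32,0,0,0,-1],[0,0.01,0.34,0,0,0,-1],[0,0.01,0.355,0,0,0,-1],[0,0.01,0.365,0,0,0,-1],[0,0.01,0.372,0,0,0,-1],[0,0.01,0.374,0,0,0,-1],[0,0.01,0.374,0,0,0,-1]]])

```text
t: 13.08
eef_pos: [485.2, -14.6, 236.2]
tcp_rot: [3.141, -0.0, 0.141]
ft_force: [-0.5, 0.4, -0.2]
opening: 0.119
grip_force: 30.0
```

arm_command(rows=[[[0,0,0,0,0,0,-0.5],[0,0,0,0,0,0,-0.4],[0,0,0,0,0,0,-0.4],[0,0,0,0,0,0,-0.4],[0,0,0,0,0,0,-0.4],[0,0,-0.2,0,0,0,-0.4],[0,0,-0.4,0,0,0,0],[0,0,-0.6,0,0,0,0],[0,0,-0.824,0,0,0,0],[0,0,-0.824,0,0,0,0]]])

```text
t: 13.92
eef_pos: [485.7, -14.6, 364.7]
tcp_rot: [3.139, -0.008, 0.142]
ft_force: [1.0, 0.0, 0.3]
opening: 0.484
grip_force: 0.0
```

```bash
python3 - <<'E'
from h import *
s=state();print(s["eef_pos"],s["tcp_rot"],s["ft_force"])
p,d=read_camera("scene"); cups("scene",p,d)
plan((485.3,-15.7,359.6,.1416),(623.1,-253.7,359.6,.2416))
E
```

```text
[485.66 -14.59 364.75] [ 3.14 -0.01  0.14] [1.03 0.01 0.28]
scene px [380.17 224.33] n 400 centre [1001.26  164.2 ] Rout 495.2569191718293 ztop 49.01110997210046 hz 47.52525268288389 yaw pca -2.976 ctr 3.004 org [929.94 174.08] hmid [446.06 241.14]
scene px [286.42 242.43] n 2152 centre [559.38  -3.25] Rout 38.76996869717884 ztop 50.85662691276369 hz 51.52453338911482 yaw pca -2.983 ctr -2.991 org [488.19 -14.04] hmid [478.59 -15.49]
scene px [184.84 283.45] n 764 centre [ 695.56 -236.72] Rout 29.829946899864773 ztop 46.12778211315744 hz 44.48979963466394 yaw pca -2.910 ctr -2.915 org [ 625.4  -252.91] hmid [ 623.3 -253.4]
scene px [ 53.76 343.27] n 1484 centre [ 852.12 -493.96] Rout 46.80848575963099 ztop 5.778579916361997 hz 2.9921181820926677 yaw pca -1.771 ctr -2.631 org [ 789.31 -529.14] hmid [ 764.59 -542.98]
[ 0.69  1.7  -0.  ] turn z -0.0159 calls>=1.70 rows>=6.6
```

Cup2 is seated: its rim reads 50.9 mm against 51.5 expected, and its yaw is within 0.01 of cup1's. Now cup3.

arm_command(rows=[[[0.342,0.853,0,0,0,0,0],[0.342,0.853,0,0,0,0,0],[0.342,0.853,0,0,0,0,0],[0.342,0.853,0,0,0,0,0]]])

```text
t: 14.3
eef_pos: [555.8, -137.9, 358.3]
tcp_rot: [3.141, -0.0, 0.139]
ft_force: [-0.6, 0.5, -1.1]
opening: 0.5
grip_force: 0.0
```

arm_command(rows=[[[0.342,0.853,0,0,0,-0.0159,0],[0.342,0.853,0,0,0,-0.0159,0],[0.342,0.853,0,0,0,-0.0159,0],[0.342,0.853,0,0,0,-0.0159,0],[0.342,0.853,0,0,0,-0.0159,0],[0.342,0.853,0,0,0,-0.0159,0]]])

```text
t: 14.8
eef_pos: [622.5, -253.5, 357.8]
tcp_rot: [-3.14, 0.002, 0.24]
ft_force: [-0.2, -0.0, -0.2]
opening: 0.5
grip_force: 0.0
```

arm_command(rows=[[[0,0,0.4,0,0,0,0],[0,0,0.867,0,0,0,0],[0,0,0.867,0,0,0,0],[0,0,0.867,0,0,0,0],[0,0,0.867,0,0,0,0],[0,0,0.867,0,0,0,0],[0,0,0.867,0,0,0,0],[0,0,0.867,0,0,0,0]]])

```text
t: 15.47
eef_pos: [623.2, -253.4, 232.2]
tcp_rot: [3.139, -0.003, 0.242]
ft_force: [0.7, 1.0, -0.1]
opening: 0.503
grip_force: 0.0
```

```bash
python3 - <<'E'
from h import *
s=state();print(s["eef_pos"],s["tcp_rot"],s["ft_force"])
p,d=read_camera("scene")
u,v=185,250; a=cv2.resize(p[v-60:v+60,u-60:u+60,::-1],(400,400),interpolation=cv2.INTER_CUBIC)
u,v=287,240; b=cv2.resize(p[v-60:v+60,u-60:u+60,::-1],(400,400),interpolation=cv2.INTER_CUBIC)
cv2.imwrite("pics/g6.png",np.hstack([a,b]))
E
```

```text
[ 623.19 -253.42  232.24] [ 3.14 -0.    0.24] [ 0.66  1.   -0.1 ]
```

View pics/g6.png

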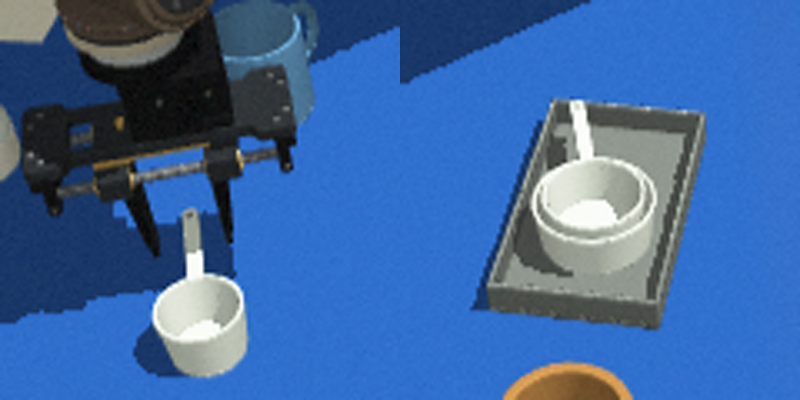

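The fingers at (145,240) and (225,225) straddle the cup3 handle at (192,245). On the right, cup2 sits nested in cup1 at (595,215) with the handles stacked. Next I'll grip, lift and carry.

arm_command(rows=[[[0,0,0,0,0,0,-1],[0,0,0,0,0,0,-1],[0,0,0,0,0,0,-1],[0,0,0,0,0,0,-1],[0,0,0,0,0,0,-1],[0,0,0,0,0,0,-1],[0,0,0,0,0,0,-1],[0,0,0,0,0,0,-1]]])

```text
t: 16.18
eef_pos: [622.8, -253.5, 229.5]
tcp_rot: [-3.142, 0.0, 0.241]
ft_force: [-0.2, -0.2, 0.0]
opening: 0.118
grip_force: 30.0
```

arm_command(rows=[[[0,0,-0.05,0,0,0,-1],[0,0,-0.1,0,0,0,-1],[0,0,-0.2,0,0,0,-1],[0,0,-0.4,0,0,0,-1],[0,0,-0.6,0,0,0,-1],[0,0,-0.8,0,0,0,-1],[0,0,-0.867,0,0,0,-1],[0,0,-0.867,0,0,0,-1],[0,0,-0.867,0,0,0,-1]]])

```text
t: 16.93
eef_pos: [622.5, -253.3, 359.6]
tcp_rot: [3.141, -0.0, 0.241]
ft_force: [-0.4, 0.5, -1.0]
opening: 0.122
grip_force: 30.0
```

```bash
python3 - <<'E'
from h import *
s=state();print(s["eef_pos"],s["tcp_rot"],s["ft_force"])
plan((622.6,-253.5,359.6,.2416),(485.2,-14.2,359.6,.1416))
E
```

```text
[ 622.55 -253.32  359.56] [ 3.14 -0.    0.24] [-0.38  0.51 -0.99]
[-0.51 -1.77 -0.  ] turn z 0.0159 calls>=1.77 rows>=6.6
```

arm_command(rows=[[[-0.254,-0.884,0,0,0,0,-1],[-0.254,-0.884,0,0,0,0,-1],[-0.254,-0.884,0,0,0,0,-1],[-0.254,-0.884,0,0,0,0,-1]]])

```text
t: 17.27
eef_pos: [551.4, -130.2, 357.6]
tcp_rot: [-3.138, 0.005, 0.243]
ft_force: [0.8, -0.5, 0.2]
opening: 0.122
grip_force: 30.0
```

arm_command(rows=[[[-0.15,-0.52,0,0,0,0.0159,-1],[-0.254,-0.884,0,0,0,0.0159,-1],[-0.254,-0.884,0,0,0,0.0159,-1],[-0.254,-0.884,0,0,0,0.0159,-1],[-0.254,-0.884,0.2,0,0,0.0159,-1],[-0.254,-0.884,0.393,0,0,0.0159,-1],[-0.254,-0.884,0.393,0,0,0.0159,-1],[-0.254,-0.884,0.393,0,0,0.0159,-1],[-0.254,-0.884,0.393,0,0,0.0159,-1]]])

```text
t: 18.02
eef_pos: [485.9, -14.5, 300.9]
tcp_rot: [-3.142, 0.0, 0.141]
ft_force: [0.6, 0.3, -0.5]
opening: 0.123
grip_force: 30.0
```

```bash
python3 - <<'E'
from h import *
s=state();print(s["eef_pos"],s["tcp_rot"],s["ft_force"])
p,d=read_camera("scene"); cups("scene",p,d,100,95,135)
E
```

```text
[485.91 -14.52 300.94] [-3.14  0.    0.14] [ 0.65  0.28 -0.48]
scene px [631.46 177.12] n 162 centre [1194.47  772.3 ] Rout 761.7048304180279 ztop 112.3973675699436 hz 109.50814237910254 yaw pca 1.757 ctr 2.933 org [1124.04  787.22] hmid [409.26 938.6 ]
scene px [282.57 217.75] n 435 centre [559.92  -4.06] Rout 30.01987045868682 ztop 118.14030673011501 hz 115.99291559786826 yaw pca -2.989 ctr -3.003 org [488.61 -14.01] hmid [492.28 -13.5 ]
```

Cup3's axis is within 1 mm of cup2's and the yaws match. Lowering.

arm_command(rows=[[[0,0,0.1,0,0,0,-1],[0,0,0.2,0,0,0,-1],[0,0,0.28,0,0,0,-1],[0,0,0.33,0,0,0,-1],[0,0,0.355,0,0,0,-1],[0,0,0.37,0,0,0,-1],[0,0,0.38,0,0,0,-1],[0,0,0.385,0,0,0,-1],[0,0,0.387,0,0,0,-1],[0,0,0.387,0,0,0,-1]]])

```text
t: 18.9
eef_pos: [485.5, -14.2, 242.9]
tcp_rot: [3.141, -0.001, 0.141]
ft_force: [-0.4, -0.7, -0.8]
opening: 0.119
grip_force: 30.0
```

arm_command(rows=[[[0,0,0,0,0,0,-0.5],[0,0,0,0,0,0,-0.4],[0,0,0,0,0,0,-0.4],[0,0,0,0,0,0,-0.4],[0,0,0,0,0,0,-0.4],[0,0,-0.2,0,0,0,-0.4],[0,0,-0.4,0,0,0,0],[0,0,-0.6,0,0,0,0],[0,0,-0.781,0,0,0,0],[0,0,-0.781,0,0,0,0]]])

```text
t: 19.73
eef_pos: [485.8, -14.2, 364.2]
tcp_rot: [3.139, -0.007, 0.142]
ft_force: [0.5, 0.3, -0.0]
opening: 0.485
grip_force: 0.0
```

```bash
python3 - <<'E'
from h import *
s=state();print(s["eef_pos"],s["tcp_rot"],s["ft_force"])
p,d=read_camera("scene"); cups("scene",p,d)
plan((485.5,-14.4,359.7,.1416),(434.6,239.9,359.7,.1366))
E
```

```text
[485.83 -14.16 364.21] [ 3.14 -0.01  0.14] [ 0.51  0.31 -0.02]
scene px [380.17 224.34] n 401 centre [508.45 250.58] Rout 21.695962930191268 ztop 48.47624417856673 hz 46.830174569931046 yaw pca -3.019 ctr -3.000 org [437.17 240.43] hmid [445.74 241.65]
scene px [286.61 242.21] n 2139 centre [559.51  -4.35] Rout 30.88113182127604 ztop 57.482742047555554 hz 58.23166817551345 yaw pca -2.979 ctr -3.005 org [488.18 -14.17] hmid [485.15 -14.58]
scene px [ 46.69 332.13] n 1699 centre [ 795.79 -522.6 ] Rout 59.21992767934238 ztop 5.947559038851852 hz 3.296026303617168 yaw pca -2.079 ctr -2.066 org [ 761.55 -585.94] hmid [ 727.32 -649.26]
[-0.1  -1.73 -0.  ] turn z 0.0008 calls>=1.73 rows>=6.2
```

Cup3 is seated: rim 57.5 mm against 58 expected, centre and yaw aligned. Now cup4.

arm_command(rows=[[[-0.05,-0.863,0,0,0,0,0],[-0.05,-0.863,0,0,0,0,0],[-0.05,-0.863,0,0,0,0,0],[-0.05,-0.863,0,0,0,0,0]]])

```text
t: 20.12
eef_pos: [458.1, 117.1, 358.7]
tcp_rot: [-3.141, 0.002, 0.145]
ft_force: [0.9, -0.6, 0.4]
opening: 0.503
grip_force: 0.0
```

arm_command(rows=[[[-0.05,-0.863,0,0,0,0,0],[-0.05,-0.863,0,0,0,0,0],[-0.05,-0.863,0,0,0,0,0],[-0.05,-0.863,0,0,0,0,0],[-0.05,-0.863,0,0,0,0,0],[-0.05,-0.863,0,0,0,0,0]]])

```text
t: 20.62
eef_pos: [434.1, 239.7, 358.8]
tcp_rot: [3.141, 0.001, 0.142]
ft_force: [-1.1, -0.2, -0.3]
opening: 0.498
grip_force: 0.0
```

arm_command(rows=[[[0,0,0.4,0,0,0,0],[0,0,0.851,0,0,0,0],[0,0,0.851,0,0,0,0],[0,0,0.851,0,0,0,0],[0,0,0.851,0,0,0,0],[0,0,0.851,0,0,0,0],[0,0,0.851,0,0,0,0],[0,0,0.851,0,0,0,0]]])

```text
t: 21.28
eef_pos: [434.5, 239.9, 234.3]
tcp_rot: [-3.141, -0.004, 0.141]
ft_force: [0.5, 0.4, -0.0]
opening: 0.499
grip_force: 0.0
```

```bash
python3 - <<'E'
from h import *
s=state();print(s["eef_pos"],s["tcp_rot"],s["ft_force"])
p,d=read_camera("scene")
u,v=375,205; a=cv2.resize(p[v-60:v+60,u-60:u+60,::-1],(400,400),interpolation=cv2.INTER_CUBIC)
u,v=287,240; b=cv2.resize(p[v-60:v+60,u-60:u+60,::-1],(400,400),interpolation=cv2.INTER_CUBIC)
cv2.imwrite("pics/g7.png",np.hstack([a,b]))
E
```

```text
[434.49 239.87 234.25] [-3.14 -0.    0.14] [ 0.48  0.43 -0.04]
```

View pics/g7.png

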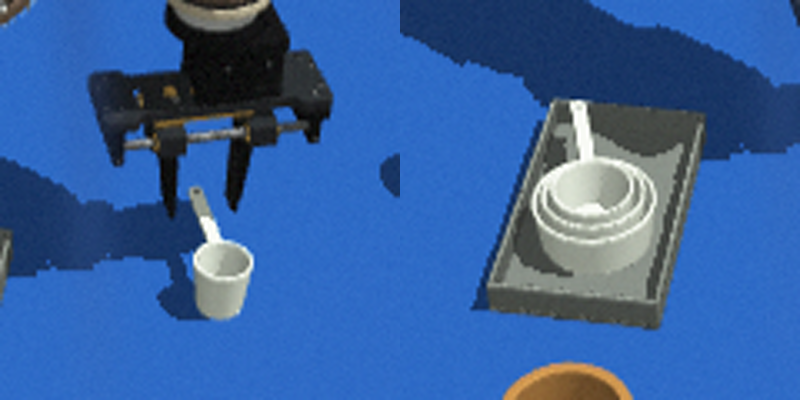

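The fingers at (170,200) and (237,190) straddle the cup4 handle at (203,210). On the right, three cups are nested at (595,215).

arm_command(rows=[[[0,0,0,0,0,0,-1],[0,0,0,0,0,0,-1],[0,0,0,0,0,0,-1],[0,0,0,0,0,0,-1],[0,0,0,0,0,0,-1],[0,0,0,0,0,0,-1],[0,0,0,0,0,0,-1],[0,0,0,0,0,0,-1]]])

```text
t: 22.0
eef_pos: [434.1, 240.0, 232.0]
tcp_rot: [3.141, 0.0, 0.141]
ft_force: [0.3, -0.1, 1.0]
opening: 0.122
grip_force: 30.0
```

arm_command(rows=[[[0,0,-0.05,0,0,0,-1],[0,0,-0.1,0,0,0,-1],[0,0,-0.2,0,0,0,-1],[0,0,-0.4,0,0,0,-1],[0,0,-0.6,0,0,0,-1],[0,0,-0.8,0,0,0,-1],[0,0,-0.851,0,0,0,-1],[0,0,-0.851,0,0,0,-1],[0,0,-0.851,0,0,0,-1]]])

```text
t: 22.75
eef_pos: [433.8, 239.9, 359.8]
tcp_rot: [-3.142, -0.001, 0.141]
ft_force: [-0.3, 0.4, -1.6]
opening: 0.121
grip_force: 30.0
```

arm_command(rows=[[[0.05,0.863,0,0,0,0,-1],[0.05,0.863,0,0,0,0,-1],[0.05,0.863,0,0,0,0,-1],[0.05,0.863,0,0,0,0,-1]]])

```text
t: 23.08
eef_pos: [460.5, 108.6, 358.2]
tcp_rot: [3.141, 0.003, 0.138]
ft_force: [-0.5, 0.2, -0.8]
opening: 0.121
grip_force: 30.0
```

arm_command(rows=[[[0.03,0.5,0,0,0,0,-1],[0.05,0.863,0,0,0,0,-1],[0.05,0.863,0,0,0,0,-1],[0.05,0.863,0,0,0,0,-1],[0.05,0.863,0.2,0,0,0,-1],[0.05,0.863,0.333,0,0,0,-1],[0.05,0.863,0.333,0,0,0,-1],[0.05,0.863,0.333,0,0,0,-1],[0.05,0.863,0.333,0,0,0,-1]]])

```text
t: 23.83
eef_pos: [485.7, -13.9, 310.0]
tcp_rot: [-3.141, 0.0, 0.142]
ft_force: [-0.1, -0.2, 0.8]
opening: 0.121
grip_force: 30.0
```

```bash
python3 - <<'E'
from h import *
s=state();print(s["eef_pos"],s["tcp_rot"],s["ft_force"])
p,d=read_camera("scene"); cups("scene",p,d,80,100,145)
E
```

```text
[485.67 -13.9  309.98] [-3.14  0.    0.14] [-0.05 -0.22  0.8 ]
scene px [282.69 215.46] n 381 centre [560.05  -3.12] Rout 21.90576737769597 ztop 126.87378080216513 hz 125.01035054361057 yaw pca -3.019 ctr -3.002 org [488.75 -13.14] hmid [501.61 -11.33]
```

Cup4's axis is within 1.3 mm of cup3's. Lowering with a 1 mm correction.

arm_command(rows=[[[0,0.007,0.1,0,0,0,-1],[0,0.007,0.2,0,0,0,-1],[0,0.007,0.3,0,0,0,-1],[0,0.007,0.35,0,0,0,-1],[0,0.007,0.375,0,0,0,-1],[0,0.007,0.39,0,0,0,-1],[0,0.007,0.398,0,0,0,-1],[0,0.007,0.403,0,0,0,-1],[0,0.007,0.405,0,0,0,-1],[0,0.007,0.405,0,0,0,-1]]])

```text
t: 24.72
eef_pos: [485.6, -15.2, 249.4]
tcp_rot: [3.141, -0.001, 0.142]
ft_force: [-0.4, -0.2, -0.7]
opening: 0.119
grip_force: 30.0
```

arm_command(rows=[[[0,0,0,0,0,0,-0.5],[0,0,0,0,0,0,-0.4],[0,0,0,0,0,0,-0.4],[0,0,0,0,0,0,-0.4],[0,0,0,0,0,0,-0.4],[0,0,-0.2,0,0,0,-0.4],[0,0,-0.4,0,0,0,0],[0,0,-0.6,0,0,0,0],[0,0,-0.8,0,0,0,0],[0,0,-0.8,0,0,0,0]]])

```text
t: 25.55
eef_pos: [486.0, -15.2, 373.8]
tcp_rot: [3.139, -0.007, 0.142]
ft_force: [-0.6, 0.1, 0.7]
opening: 0.487
grip_force: 0.0
```

arm_command(rows=[[[0,0,0,0,0,0,0],[0,0,0,0,0,0,0],[0,0,0,0,0,0,0],[0,0,0,0,0,0,0],[0,0,0,0,0,0,0]]])

```text
t: 25.97
eef_pos: [485.6, -15.3, 368.1]
tcp_rot: [-3.141, 0.002, 0.141]
ft_force: [0.7, 0.7, -0.1]
opening: 0.499
grip_force: 0.0
```

```bash
python3 - <<'E'
from h import *
s=state();print(s["eef_pos"],s["ft_force"])
p,d=read_camera("scene"); cups("scene",p,d)
cv2.imwrite("pics/end.png",cv2.resize(p[150:350,150:420,::-1],(800,592),interpolation=cv2.INTER_CUBIC))
E
```

```text
[485.63 -15.25 368.08] [ 0.68  0.7  -0.08]
scene px [286.41 242.12] n 2156 centre [ -87499.67 1112247.85] Rout 1115733.015885 ztop 63.60187339374076 hz 63.94529959358698 yaw pca -3.004 ctr -1.492 org [ -87494.   1112176.07] hmid [488.93 -14.8 ]
scene px [ 22.38 319.53] n 190 centre [ 793.28 -627.14] Rout 36.281732448426155 ztop 5.7952326691013845 hz 3.2788419932320494 yaw pca -2.256 ctr 3.029 org [ 721.74 -619.05] hmid [ 721.11 -618.98]
scene px [  6.57 329.02] n 251 centre [ 811.09 -610.01] Rout 18.600511865121245 ztop 6.098566220605278 hz 3.156325453426007 yaw pca -2.680 ctr -2.653 org [ 747.52 -643.81] hmid [ 750.85 -642.04]
scene px [ 56.22 335.5 ] n 898 centre [ 837.14 -478.42] Rout 41.8021857112687 ztop 5.791997357494414 hz 3.74275829600856 yaw pca -1.648 ctr -2.384 org [ 784.84 -527.91] hmid [ 765.68 -546.05]
scene px [ 12.19 375.13] n 330 centre [ 937.38 -553.31] Rout 14.717610669285953 ztop 5.691419730759441 hz 2.6259485764923056 yaw pca -1.838 ctr -2.730 org [ 871.39 -582.1 ] hmid [ 885.25 -576.05]
```

View pics/end.png

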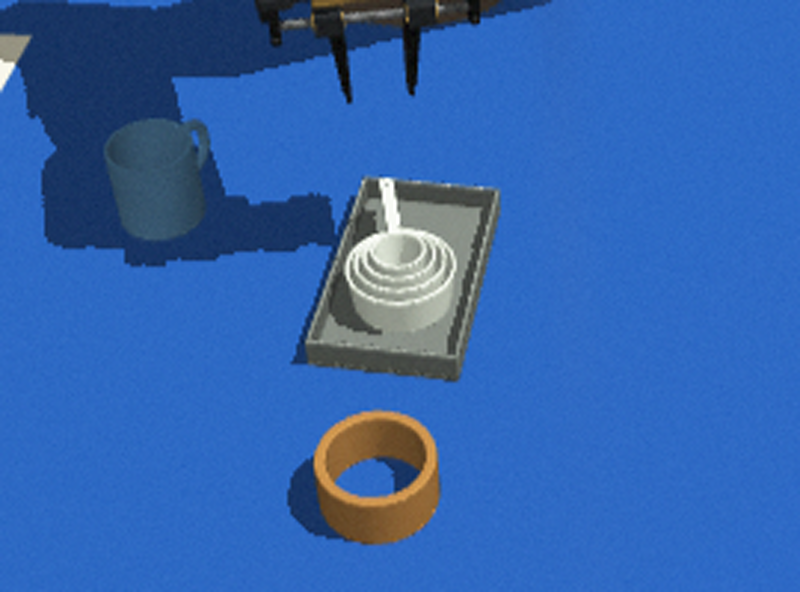

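All four cups are nested at (400,275) with the handles stacked at (390,205). The top rim reads 63.6 mm against 64.5 expected, and the gripper is clear of everything. Handing in.

```bash
python3 -c "
from cell import *
print(job_done())"
```

```text
the job is handed in; nothing more can be done
None
```

The job is handed in: all four measuring cups are nested in the tray with their handles lined up, and the arm never touched the mug, glue tub or tape; the hand-in gave no verdict.

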